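# Hold a timber offcut in the mitre block for sawing

## Robot

A 6-joint arm with a two-finger parallel gripper is mounted at the origin on the work surface. World frame = base frame: x ahead of the robot, y to its left, z up, the work surface at z = 0. Lengths are in mm, angles in rad, forces in N, time in s.
With the tool pointing down it reaches from about 275 to 825 mm from the base axis. Payload 4.9 kg.
Tool frame: the origin (TCP) lies at the very end of the fingers, on their centre line; the grasp point (between the pads) lies 19 mm behind it; z points along the fingers, y is the line along which they close (so a half turn about z gives the same grasp; the last joint's range is limited). The gripper opens to 85 mm and grips with 20 to 120 N. Pads are 22 mm wide; open, the fingers measure 114 mm over their backs; the gripper's body (76 mm by 85 mm) begins 54 mm behind the grasp point. The pads swing forward as they close: fully open they stand 13 mm farther back than shut.
Start: joints at [-1.362, 0.326, -0.193, 1.052, 0, 1.437], TCP at [184.881, -518.013, 231.281] pointing down, gripper open.
Joint ranges: [-2.65, 2.65], [-0.97, 1.79], [-1.3, 1.35], [-1.93, 2.1], [-1.47, 1.37], [-3.14, 3.14]. Speed limits (rad/s): [2.57, 2.57, 3.14, 3.14, 3.14, 3.14].

## Interface

Orientations are given as [roll, pitch, yaw] about the fixed x, y, z axes, in that order (R = Rz(yaw) Ry(pitch) Rx(roll)).
In Python, from bench import bot, solve_ik, imaging gives the robot as it stands. Calls block until the motion is done:
- bot.move_ptp(position, orientation): joint-space move of the TCP to a pose.
- bot.movel(position, rot=None, max_speed=150, threshold=None): straight line of the TCP; rot=None keeps the orientation; max_speed is the mean speed in mm/s. With threshold (N) it stops when the force on the tool has changed by that much, and returns True; else False.
- bot.move_j(angles): joint-space move.
- bot.grip(opening, effort=None): opening from 0.0 (shut) to 1.0 (fully open); effort is the grip in N (None keeps the last); returns when the fingers have stopped.
- bot.dwell(seconds).
- solve_ik(position, orientation): joint angles nearest the present ones, or None.
- bot.get_state(): the state.
- imaging.capture(name): name is "scene" or "side" or "wrist"; returns the picture (400x640x3 uint8, blue, green, red); there is no depth.
- imaging.camera_model(name): a dict with "K" (3x3 intrinsics, pixels), "position" and "rotation" of the camera in the world. Camera axes: x right, y up, looking along -z (the intrinsics and any distortion apply to the point x, -y, -z); pixel columns grow to the right and rows downward; lengths in mm; the calibration is good to about 2 mm. A picture is of the moment at which its call begins: read the wrist's pose just before it. camera_model takes no time and is no camera call; for the wrist camera it gives the pose at the moment of the call.
A pose or a line that the arm cannot do raises bot.IKError and nothing moves.
- bot.sign_off(): hands the job in; it is judged then, once.
The state is a dict: "t": time; "qpos": joint angles; "joint_velocities": joint speeds; "effort": joint torques, N m; "tcp_pos": TCP position; "orientation": TCP orientation; "contact_force": force on the tool from outside, world axes, zero at the start; "wrist_torque": the same for the moment, N m; "opening": opening from 0.0 (shut) to 1.0 (fully open); "gripper_force": force on a finger pad.
Only numpy, scipy, OpenCV 4.12 (cv2) and the standard library are available. Lean on these libraries where they do the work, as an engineer would, in place of code of your own. Each camera call takes 0.05 s, during which the arm holds its last target. There are 200 camera calls.

## Task

Fold both flaps of the carton right back past upright, lift out the wooden offcut and lay it flat on the bed of the mitre block, long side along the fence and one end butted against the stop. Let go of it, then with the fingertips push it diagonally, down and into the fence at once, so that it bears firmly on both the bed and the fence, and finish while still holding that push, ready for the saw. Do not drop the offcut, and leave the jar in the carton and everything else on the bench where it is.

Things in the scene. Friction and masses are not known exactly. Their poses are not given: they have to be found in the camera images.
- carton: Cardboard carton, fixed: 155 mm (its x) by 230 mm (its y) outside, 70 mm high, walls and floor 4 mm. Origin: centre of the underside, z up. Two long top flaps, hinged on the rims at x = -77.5 and +77.5 mm, 70 mm up, meet near the middle; they start ajar. The short end flaps are already folded down outside the end walls (they stick out 16 mm at most).
- flap_near (a joint): Hinge of the flap on the carton's -x rim: 0 shut (level), 1.57 upright, 3.3 its limit (folded right back outside). Starts at 0.6 to 0.95. Stiff crease: it stays where it is left; 0.5 N at its free edge, along its arc, turns it. The flap is 72 mm from hinge to free edge, 224 mm wide, 4 mm thick.
- flap_far (a joint): Hinge of the flap on the carton's +x rim; same size, values and behaviour as flap_near, mirrored.
- flap_near_edge (a point): Middle of the free edge of flap_near.
- flap_far_edge (a point): Middle of the free edge of flap_far.
- offcut: Offcut of dark brown door-frame timber, a block 45 mm (its x) by 130 mm (its y) by 35 mm high (its z), about 150 g; either end may go to the stop. Origin: centre of its underside, z up. It starts flat on the carton's floor, long side within 0.12 rad of the carton's y, at least 33 mm clear of each long wall.
- mitre_block: Beech mitre block screwed to the bench; low base, bed, fence on the far (+x) side and a sliding stop. Base board 150 mm (its x) by 340 mm (its y). Origin: centre of its underside on the bench, z up. The bed's top is 24 mm above the bench; in front of the fence the bed is 120 mm deep and free but for the stop.
- mitre_bed: The bed of the mitre block: flat wooden plate 150 mm (x) by 300 mm (y), centred on the block. Origin: centre of its underside, 6 mm above the bench; its top face is 18 mm higher. Waxed wood: the offcut slides on it with a friction coefficient of about 0.35, so the push must lean well into the fence to load it.
- mitre_fence: Wooden wall along the bed's +x side, 30 mm thick, whole length of the bed. Origin: on the bed's top face at the middle of the mitre block. Its working face looks to -x and is the plane x = +45 mm. It stands 50 mm above the bed (54 with its aluminium track), higher than the offcut: fingers cannot straddle an offcut that lies against it.
- stop_corner (a point): Corner for the offcut: where the stop's face (looking to -y), the fence's face and the bed's top meet; axes as the mitre block's. When home, the offcut's origin is at x = -22.5, y = -65, z = 0 mm from it. The stop, a wooden block 36 (x, out from the fence) x 28 (y) x 44 mm high, has a knob over the fence (top 76 mm above the bed); it is locked, at a new place each time.
- jar: Small amber sample jar, 36 mm across, 48 mm high, in the +y end of the carton; origin at its base. Leave it in place.
- tape: Roll of brown tape, 84 mm across, 48 mm high, standing on its flat side on the bench between robot and work; origin at its base centre. Leave alone.
- parcel_a: Black wrapped parcel, 170 (its x) x 100 x 58 mm, towards the right side of the bench; origin under its centre. Leave alone.
- parcel_b: The other black wrapped parcel, same size, towards the left side of the bench. Leave alone.
- saw: Tenon saw lying on its side at the bench's far edge, 340 mm long, under 30 mm high; origin on its underside near the handle end. Leave alone.
- pen_pot: Black pen pot, 76 mm across, 130 mm high with its pens, at the bench's far edge on the right; origin at its base. Leave alone.
- bottle: White bottle, 60 mm across, 130 mm high, at the bench's far edge on the left; origin at its base. Leave alone.
Mind the look-alikes: they are no part of the job. Several things have the shape of the offcut; the one meant has the colours described above.

How it is judged:
By the outcome, as a careful person would: the job done as asked, in the order asked, and still so for the second after the job is handed in, while the arm keeps its last pose, push and grip.
It also fails if it takes over 72 s, if anything falls off the work surface, if the arm or the gripper's body presses on something with over 40 N, if the wrist force passes 120 N, or if a joint passes its speed limit or range.

## Working session

There is one attempt and no reset: what is moved stays moved. The work goes in short steps, each a Python script; the robot and the scene stay as the last script left them, time stands still between calls to the robot, and variables do not carry over. Pictures are saved under pics/ and viewed, at most 10 in all, crops included, and the job is handed in when it is done.

```bash
ls; mkdir -p pics
python3 - <<'E'
from bench import bot, imaging
import cv2
for n in ["scene","side"]:
    cv2.imwrite(f"pics/{n}0.png",imaging.capture(n)); m=imaging.camera_model(n); print(n,m)
print(bot.get_state())
E
```

```text
pics
scene {'K': array([[363.69776617,   0.        , 319.0996107 ],
       [  0.        , 363.69776617, 196.30186211],
       [  0.        ,   0.        ,   1.        ]]), 'position': array([1393.53379458, -258.35383469, 1019.43281326]), 'rotation': array([ 0.75093269, -0.00335103,  1.27623017])}
side {'K': array([[419.05695774,   0.        , 314.69160618],
       [  0.        , 419.05695774, 198.20784618],
       [  0.        ,   0.        ,   1.        ]]), 'position': array([316.11987071, 937.74319603, 948.5249756 ]), 'rotation': array([ 8.31732146e-01,  2.44036428e-03, -2.90533330e+00])}
{'t': 0.1, 'qpos': array([-1.36222067e+00,  3.26904681e-01, -1.93498278e-01,  1.05203226e+00,
       -2.57882379e-06,  1.43662719e+00]), 'joint_velocities': array([-0.00137232, -0.00135427,  0.00152443, -0.0008988 ,  0.00022432,
       -0.00103219]), 'effort': array([-1.98411108e-04, -4.44241869e+01,  2.63036692e+01,  7.88077101e-03,
       -1.16021024e-04, -7.74940730e-06]), 'tcp_pos': array([ 184.75259356, -517.46243178,  230.55568427]), 'orientation': array([-3.13996815e+00, -2.16673335e-04,  3.42744621e-01]), 'contact_force': array([-0.22860894, -0.03074437,  0.53497184]), 'wrist_torque': array([-0.0088603 ,  0.00896965,  0.01089528]), 'gripper_force': 0.0, 'opening': 1.0001053890561824}
```

View pics/scene0.png

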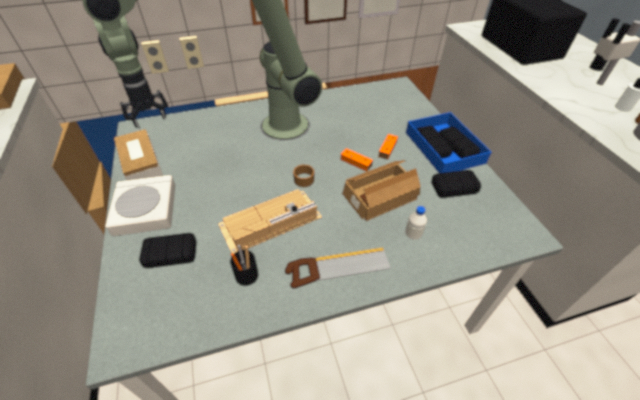

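View pics/side0.png

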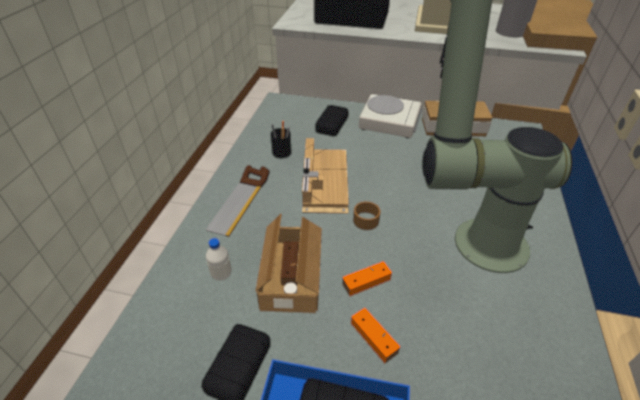

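Scene view: carton at about (382,190), mitre block at (270,220) with its stop knob at (293,209), tape at (303,175). Side view: the carton's interior at (290,255) holds a dark brown block, with the jar at (290,288).

Things that could be taken for the offcut: two orange blocks (scene (356,158) and (388,146)), black blocks in the blue tray (450,140), and the dark brown block in the carton (side (291,255)). The last one fits the description. I'll check it in a close wrist picture.

```bash
cat > h.py <<'E'
from bench import bot, solve_ik, imaging
import numpy as np, cv2
from scipy.spatial.transform import Rotation as Ro
def ray(m,u,v):
    K=m["K"]; d=np.array([(u-K[0,2])/K[0,0],-(v-K[1,2])/K[1,1],-1.])
    return np.array(m["position"]),Ro.from_euler("xyz",m["rotation"]).apply(d)
def onz(m,u,v,z):
    p,d=ray(m,u,v); return p+d*(z-p[2])/d[2]
def two(a,b):
    A=[];B=[]
    for p,d in (a,b):
        d=d/np.linalg.norm(d);P=np.eye(3)-np.outer(d,d);A.append(P);B.append(P@p)
    return np.linalg.lstsq(np.vstack(A),np.hstack(B),rcond=None)[0]
def proj(m,P):
    q=Ro.from_euler("xyz",m["rotation"]).inv().apply(np.array(P)-m["position"]);K=m["K"]
    return np.array([K[0,2]-K[0,0]*q[0]/q[2],K[1,2]+K[1,1]*q[1]/q[2]])
def st():
    s=bot.get_state(); print("t %.2f"%s["t"],"tcp",s["tcp_pos"].round(1),"ori",s["orientation"].round(3),"F",s["contact_force"].round(1),"op %.2f gf %.1f"%(s["opening"],s["gripper_force"])); return s
E
python3 - <<'E'
from h import *
s=imaging.camera_model("scene");d=imaging.camera_model("side")
np.set_printoptions(precision=0,suppress=True)
print("carton near floor corner etc scene",onz(s,382,190,50),onz(s,372,216,0),onz(s,420,197,0))
print("carton side",onz(d,291,262,40),onz(d,257,308,0),onz(d,318,310,0))
print("mitre scene",onz(s,270,222,24),onz(s,293,209,90),"side",onz(d,325,180,24),onz(d,306,171,90))
print("tape",onz(s,303,175,24),onz(d,367,215,24))
print(imaging.camera_model("wrist"), bot.get_state()["tcp_pos"])
for x,y in [(480,-40),(480,40),(480,0)]:
  for yaw in (-1.57,0,1.57,3.14): print(x,y,yaw,solve_ik([x,y,380],[np.pi,0,yaw]))
E
```

```text
carton near floor corner etc scene [565. 240.  50.] [634. 178.   0.] [599. 390.   0.]
carton side [554. 238.  40.] [609. 375.   0.] [453. 344.   0.]
mitre scene [ 574. -186.   24.] [ 595. -105.   90.] side [ 543. -147.   24.] [ 597. -100.   90.]
tape [377. -13.  24.] [378. -10.  24.]
{'K': array([[311.,   0., 319.],
       [  0., 311., 201.],
       [  0.,   0.,   1.]]), 'position': array([ 258., -492.,  375.]), 'rotation': array([-0., -0., -1.])} [ 185. -517.  231.]
480 -40 -1.57 [-0.  0. -0.  1.  0. -2.]
480 -40 0 [-0.  0. -0.  1.  0.  3.]
480 -40 1.57 [-0.  0. -0.  1.  0.  1.]
480 -40 3.14 [-0.  0. -0.  1.  0. -0.]
480 40 -1.57 [-0.  0. -0.  1.  0. -2.]
480 40 0 [-0.  0. -0.  1.  0.  3.]
480 40 1.57 [-0.  0. -0.  1.  0.  2.]
480 40 3.14 [-0.  0. -0.  1.  0. -0.]
480 0 -1.57 [-0.  0. -0.  1.  0. -2.]
480 0 0 [-0.  0. -0.  1.  0.  3.]
480 0 1.57 [-0.  0. -0.  1.  0.  1.]
480 0 3.14 [-0.  0. -0.  1.  0. -0.]
```

Run:
```python
from h import *
h=np.pi/2
import json
for n,p in (("m",[560,-230,280]),("c",[560,163,290])):
    bot.move_ptp(p,[np.pi,0,h]); bot.dwell(0.2)
    m=imaging.camera_model("wrist"); im=imaging.capture("wrist"); cv2.imwrite(f"pics/w{n}.png",im)
    json.dump({k:np.array(v).tolist() for k,v in m.items()},open(f"w{n}.json","w")); print(m["position"],m["rotation"]); st()
s=imaging.camera_model("scene");d=imaging.camera_model("side")
print("bottle",onz(s,417,234,0),onz(d,218,276,0))
```

```text
[ 560.05455447 -153.9818721   424.19143751] [-0.30705131 -0.00089409 -0.00134229]
t 2.08 tcp [ 559.6 -230.8  279.9] ori [-3.141  0.     1.569] F [-0.3  0.4  0.5] op 1.00 gf 0.0
[560.88635247 238.88061012 434.15795543] [-0.30716872 -0.00098005 -0.00142517]
t 3.79 tcp [560.3 162.1 289.9] ori [-3.142  0.     1.569] F [-0.3  0.2 -0.4] op 1.00 gf 0.0
bottle [755.18268983 296.95305507   0.        ] [749.24764063 302.61891894   0.        ]
```

View pics/wc.png

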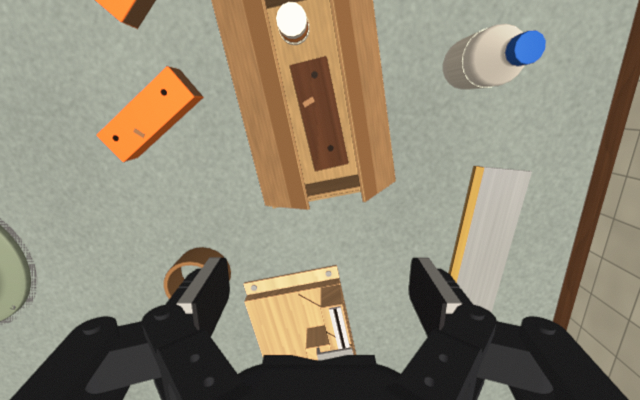

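View pics/wm.png

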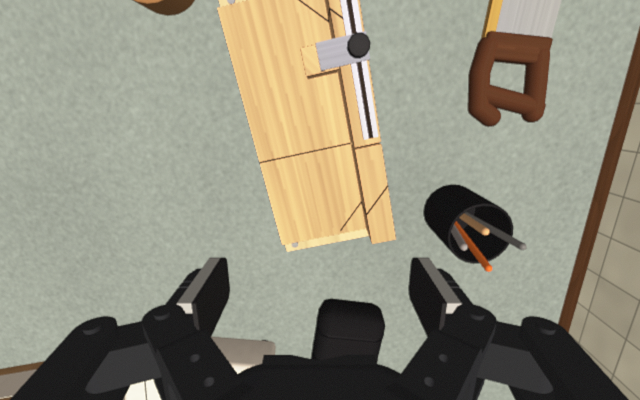

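Wrist view: the dark brown offcut has its corners at (290,66), (325,57), (348,162) and (312,171). The jar is at (292,20), and the orange blocks lie well outside. In the mitre view the stop face sits near (338,70) with the fence line running (329,0) to (370,238). I'll take one enlarged composite, plus provisional numbers.

Run:
```python
from h import *
import json
c=cv2.imread("pics/wc.png");m=cv2.imread("pics/wm.png")
f=lambda i:cv2.resize(i,None,fx=2.6,fy=2.6,interpolation=cv2.INTER_CUBIC)
cv2.imwrite("pics/comp.png",np.hstack([f(c[0:220,200:410]),f(m[0:220,290:385])]))
C=json.load(open("wc.json"));M=json.load(open("wm.json"))
P=lambda *a:print(*[onz(*q).round(0)[:2] for q in a])
P((C,290,66,39),(C,325,57,39),(C,348,162,39),(C,312,171,39))
for z in (70,):P((C,267,207,z),(C,395,180,z),(C,214,0,z),(C,373,0,z))
for z in (100,110,120,130): P((C,308,209,z),(C,362,200,z),(C,264,0,z),(C,331,0,z))
P((M,338,71,24),(M,288,250,0),(M,370,238,24),(M,220,10,0),(M,329,5,24))
```

```text
Traceback (most recent call last):
  File "h.py", line 8, in onz
    p,d=ray(m,u,v); return p+d*(z-p[2])/d[2]
        ~~~^^^^^^^
  File "h.py", line 5, in ray
    K=m["K"]; d=np.array([(u-K[0,2])/K[0,0],-(v-K[1,2])/K[1,1],-1.])
                             ~^^^^^
TypeError: list indices must be integers or slices, not tuple
```

View pics/comp.png

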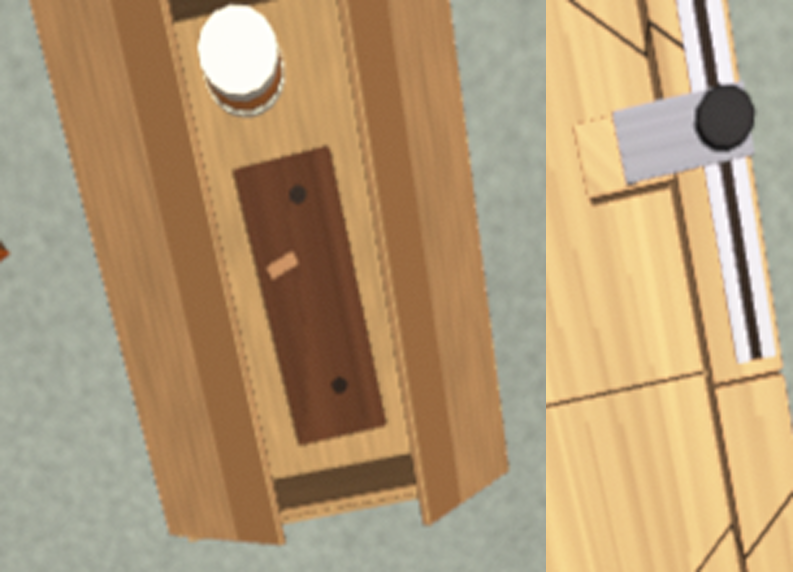

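```bash
python3 - <<'E'
from h import *
import json
ld=lambda f:{k:np.array(v) for k,v in json.load(open(f)).items()}
C=ld("wc.json");M=ld("wm.json")
P=lambda n,*a:print(n,*[onz(*q).round(0)[:2] for q in a])
P("offc",(C,290,66,39),(C,325,57,39),(C,348,162,39),(C,312,171,39))
P("hinge",(C,265.4,206.5,70),(C,212.3,0,70),(C,395.4,180.8,70),(C,373,0,70))
P("rim",(C,309.6,200.8,70),(C,359.6,189.2,70))
for z in (110,118,126): P(z,(C,309.6,209.6,z),(C,263.5,0,z),(C,363.5,201.2,z),(C,329,0,z))
c=lambda x,y,z:(M,290+(x-546)/2.6,y/2.6,z)
P("stop bottom",c(592,202,24),c(675,187,24)); P("fence bottom",c(650,40,24),c(676,190,24),c(738,555,24)); P("fence top",c(684,190,74),c(746,555,74))
P("knob",c(725,117,100)); P("base corner",(M,288,250,6))
E
python3 - <<'E'
import sys; sys.path.insert(0,".")
from h import *
from scipy.ndimage import label
im=cv2.imread("pics/wc.png"); hs=cv2.cvtColor(im,cv2.COLOR_BGR2HSV)
mk=((im[...,2]>60)&(im[...,2]<125)&(im[...,0]<60)&(hs[...,1]>110)).astype(np.uint8); mk[:45]=0;mk[175:]=0;mk[:,:280]=0;mk[:,352:]=0
mk=cv2.morphologyEx(mk,cv2.MORPH_CLOSE,np.ones((7,7)))
mk=cv2.morphologyEx(mk,cv2.MORPH_OPEN,np.ones((7,7)))
cs,_=cv2.findContours(mk,0,1); k=max(cs,key=cv2.contourArea); print(cv2.boxPoints(cv2.minAreaRect(k)))
E
```

```text
offc [528. 280.] [569. 289.] [599. 166.] [552. 154.]
hinge [495. 117.] [453. 339.] [653. 149.] [617. 339.]
rim [550. 124.] [611. 138.]
110 [551. 126.] [511. 328.] [610. 136.] [571. 328.]
118 [551. 129.] [512. 325.] [609. 138.] [570. 325.]
126 [551. 132.] [514. 323.] [608. 141.] [570. 323.]
stop bottom [ 547. -125.] [ 585. -119.]
fence bottom [573. -60.] [ 586. -120.] [ 622. -299.]
fence top [ 586. -125.] [ 618. -281.]
knob [ 598. -102.]
base corner [ 514. -363.]
[[289.2049    63.956104]
 [325.67322   56.141468]
 [348.59027  163.08781 ]
 [312.12195  170.90245 ]]
```

The composite gives these poses:
- **Carton:** centre about (553,243), yaw 0.187. The flaps are at about 0.72 and 0.94, with edges at local x -23 and +35.
- **Offcut:** centre (562,222), yaw 0.21.
- **Stop corner:** about (586,-120), block yaw 0.20.

Next I fold both flaps with closed fingers.

```bash
cat >> h.py <<'E'
def fr(o,yaw):
    o=np.array(o,float);R=Ro.from_euler("z",yaw).as_matrix()
    return lambda x,y,z: (o+R@np.array([x,y,z],float)).tolist()
car=fr([553.2,243,0],.187); h2=np.pi/2
E
python3 - <<'E'
from h import *
bot.grip(0.0)
bot.move_ptp(car(6,0,180),[np.pi,0,h2+.187])
L=lambda x,z,v=150:bot.movel(car(x,0,z),max_speed=v)
L(6,95); L(-50,95,120); L(-95,97,120); L(-118,80,120); st(); L(-105,165)
L(0,165,250); L(0,95); L(50,95,120); L(95,97,120); L(118,80,120); st(); L(105,165)
bot.move_ptp(car(6,-98,290),[np.pi,0,h2+.187]); bot.grip(0.8)
cv2.imwrite("pics/w2.png",imaging.capture("wrist")); print(imaging.camera_model("wrist")); st()
E
```

```text
t 7.42 tcp [437.3 221.1  79.6] ori [-3.141  0.     1.758] F [-0.1  0.1  1.1] op 0.00 gf 0.0
t 10.81 tcp [668.2 264.8  79.3] ori [-3.14   0.     1.758] F [0.8 0.4 0.5] op 0.00 gf 0.0
{'K': array([[310.76878299,   0.        , 318.76129393],
       [  0.        , 310.76878299, 201.1251247 ],
       [  0.        ,   0.        ,   1.        ]]), 'position': array([563.39744424, 223.4363111 , 434.32889285]), 'rotation': array([-0.30721832, -0.00093269,  0.18737921])}
t 13.02 tcp [577.3 147.8 290.1] ori [3.141 0.    1.758] F [-0.3 -0.1  0.3] op 0.80 gf 0.0
```

View pics/w2.png

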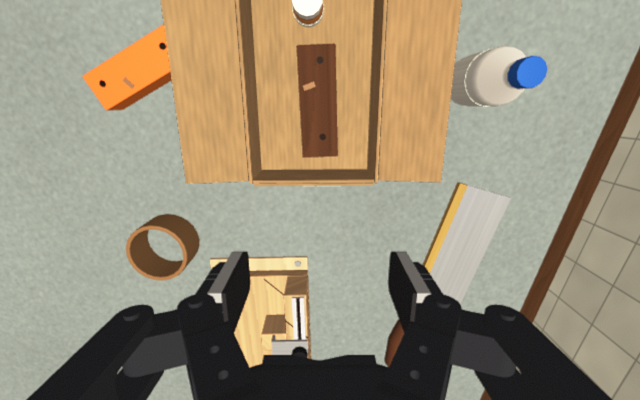

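Both flaps are folded right back to about level, and the jar at (308,8) is undisturbed. The offcut's corners are at (297,45), (334,44), (338,156) and (302,158). Refine from this view and grasp.

Run:
```python
from h import *
m=imaging.camera_model("wrist"); im=cv2.imread("pics/w2.png").astype(int)
mk=((im[...,2]>50)&(im[...,2]<130)&(im[...,0]<62)&(im[...,2]-im[...,0]>25)).astype(np.uint8)
roi=np.zeros_like(mk);roi[38:164,290:345]=1;mk*=roi
mk=cv2.morphologyEx(cv2.morphologyEx(mk,cv2.MORPH_CLOSE,np.ones((7,7))),cv2.MORPH_OPEN,np.ones((7,7)))
cs,_=cv2.findContours(mk,0,1);k=max(cs,key=cv2.contourArea)[:,0].astype(float)
W=np.array([onz(m,u+.5,v+.5,39)[:2] for u,v in k]).astype(np.float32)
(c,sz,a)=cv2.minAreaRect(W);b=cv2.boxPoints((c,sz,a));e=sorted([b[1]-b[0],b[2]-b[1]],key=np.linalg.norm)[1]; e=e*np.sign(e[1])
yaw=np.arctan2(-e[0],e[1]);print(c,sz,yaw)
if abs(max(sz)-130)<7 and abs(min(sz)-45)<7 and abs(yaw-.2)<.12:
    R=[np.pi,0,h2+yaw]
    bot.move_ptp([c[0],c[1],130],R); bot.movel([c[0],c[1],12],R,max_speed=120,); st()
    bot.grip(0.0,40); st()
    bot.movel([c[0],c[1],170],max_speed=120); st()
    bot.dwell(.1)
    np.save("off.npy",[c[0],c[1],yaw])
```

```text
(563.3968505859375, 222.2064208984375) (44.07040786743164, 129.23110961914062) 0.22585274
t 14.89 tcp [562.9 222.   12.3] ori [-3.141  0.     1.797] F [-2.5 -1.2 -1.6] op 0.80 gf 0.0
t 15.22 tcp [564.7 222.6  13.2] ori [ 3.139 -0.     1.797] F [ 0.1 -0.8  4.7] op 0.52 gf 42.5
t 16.69 tcp [562.8 222.1 169.1] ori [-3.14   0.     1.797] F [-0.1 -0.1 -1.5] op 0.52 gf 41.8
```

Grasped (opening 0.52, about 42 N). Next I carry it to the mitre bed, set it down 25 mm in front of the fence and just short of the stop, let go, and look.

```bash
cat >> h.py <<'E'
mit=fr([586,-120,24],.20)   # stop corner frame, z over bed top
E
python3 - <<'E'
from h import *
R=[np.pi,0,h2+.20]
bot.move_ptp(mit(-48,-71,110),R); st()
bot.movel(mit(-48,-71,18),max_speed=150)
print(bot.movel(mit(-48,-71,6),max_speed=25,threshold=3)); s=st()
bot.grip(0.66); st()
bot.movel(mit(-48,-71,100),max_speed=150); 
bot.move_ptp(mit(-25,-190,200),R)
cv2.imwrite("pics/w3.png",imaging.capture("wrist")); m=imaging.camera_model("wrist"); np.savez("w3.npz",**m); st()
E
```

```text
t 18.35 tcp [ 553.4 -198.1  134.1] ori [ 3.141 -0.     1.772] F [ 0.4  0.1 -1.6] op 0.52 gf 41.8
True
t 19.54 tcp [ 553.6 -199.4   33. ] ori [3.140e+00 1.000e-03 1.771e+00] F [-0.6  0.   3.8] op 0.52 gf 42.8
t 19.82 tcp [ 552.7 -198.9   32. ] ori [-3.141 -0.     1.771] F [ 0.2 -0.1 -0.9] op 0.66 gf 0.0
t 21.31 tcp [ 597.9 -309.4  221.4] ori [-3.138 -0.004  1.771] F [-1.  -0.4  0. ] op 0.66 gf 0.0
```

View pics/w3.png

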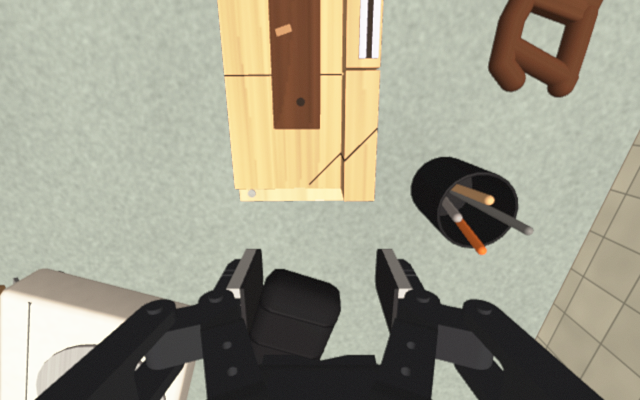

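The offcut (bottom end at (275-320,128)) lies flat and parallel to the fence (x≈343), about 25 mm off. Now I nudge it to the fence, then to the stop, with closed fingers.

Run:
```python
from h import *
R=[np.pi,0,h2+.20]
loc=lambda p:(Ro.from_euler("z",-.20).apply(np.array(p)-[586,-120,24])).round(1)
bot.grip(0.0)
bot.move_ptp(mit(-100,-68,60),R); bot.movel(mit(-100,-68,12),max_speed=150)
bot.movel(mit(-80,-68,12),max_speed=80)
print(bot.movel(mit(-50,-68,12),max_speed=30,threshold=6)); print(loc(st()["tcp_pos"]))
bot.movel(mit(-90,-68,12),max_speed=150); bot.movel(mit(-90,-110,70),max_speed=200);bot.movel(mit(-24,-175,70),max_speed=200); bot.movel(mit(-24,-175,12),max_speed=150)
bot.movel(mit(-24,-155,12),max_speed=80)
print(bot.movel(mit(-24,-130,12),max_speed=25,threshold=6)); print(loc(st()["tcp_pos"]))
bot.movel(mit(-24,-165,12),max_speed=150);bot.movel(mit(-60,-165,90),max_speed=200)
bot.move_ptp(mit(-35,-150,200),R)
cv2.imwrite("pics/w4.png",imaging.capture("wrist")); m=imaging.camera_model("wrist"); np.savez("w4.npz",**m); st()
for a in (.7,.85,.95):
  for roll in (np.pi,):
    Rm=Ro.from_euler("z",.20)*Ro.from_euler("y",-a)*Ro.from_euler("xyz",[np.pi,0,h2])
    e=Rm.as_euler("xyz"); print(a,e,Rm.apply([0,0,1]),solve_ik(mit(-60,-65,50),e))
```

```text
True
t 24.23 tcp [ 538.4 -198.7   35.4] ori [-3.138 -0.     1.771] F [-0.6 -0.1  0.1] op -0.00 gf 0.0
[-62.3 -67.7  11.4]
True
t 27.31 tcp [ 590.  -261.3   35.9] ori [-3.137e+00  2.000e-03  1.770e+00] F [ 0.7 -1.6  1.3] op 0.00 gf 0.6
[ -24.1 -139.3   11.9]
t 28.80 tcp [ 581.  -273.2  221.9] ori [-3.139e+00 -2.000e-03  1.771e+00] F [-0.5 -0.  -1.2] op -0.00 gf 0.0
0.7 [2.44159265 0.         1.77079633] [ 0.63137622  0.1279863  -0.76484219] [-0.76851603  0.38401925 -0.92614056 -0.18458554  0.55962089  0.73218749]
0.85 [ 2.29159265e+00 -2.22044605e-16  1.77079633e+00] [ 0.73630482  0.14925638 -0.65998315] [-0.8366429   0.44932986 -1.02333086 -0.42710354  0.70315427  0.73073946]
0.95 [ 2.19159265e+00 -2.22044605e-16  1.77079633e+00] [ 0.79720135  0.16160071 -0.58168309] [-0.87936874  0.51952888 -1.08004102 -0.61206005  0.79971284  0.74382527]
```

View pics/w4.png

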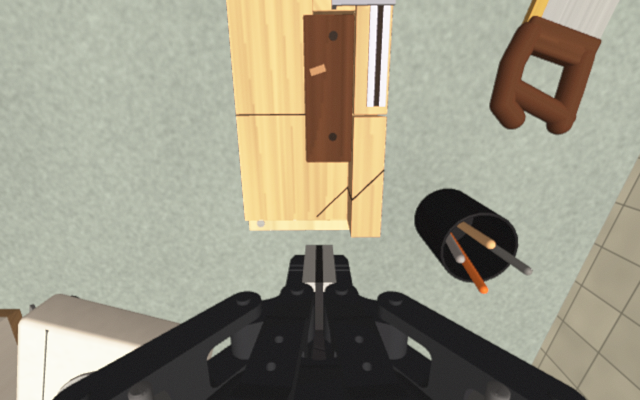

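Run:
```python
from h import *
m=dict(np.load("w4.npz")); im=cv2.imread("pics/w4.png")
loc=lambda p:(Ro.from_euler("z",-.20).apply(np.array(p)-[586,-120,24])).round(1)
g=im.astype(int).sum(2)
print("col330 v0-22",g[0:24,330]); print("v150-170",g[150:172,330]); print("row100 u295-365",g[100,295:365]); print("row200 fence",g[205,335:365])
for u,v,z in ((305,100,59),(353,100,59),(330,161,59),(330,15,59),(330,10,68),(330,12,24),(350,205,24),(354,205,74),(355,100,74)): print((u,v,z),loc(onz(m,u,v,z)))
cv2.imwrite("pics/c4.png",cv2.resize(im[0:60,290:410],None,fx=6,fy=6,interpolation=cv2.INTER_NEAREST))
```

```text
col330 v0-22 [636 641 639 638 639 636 632 631 629 610 527 329 265 266 265 245 238 235
 239 236 237 238 236 240]
v150-170 [228 230 232 230 228 233 233 231 233 233 222 293 505 627 624 623 625 621
 624 624 623 622]
row100 u295-365 [609 603 601 603 603 602 593 580 569 430 251 218 227 227 225 221 217 214
 218 226 225 229 236 236 236 230 231 228 237 241 242 246 236 240 236 235
 234 230 227 228 231 228 229 223 230 217 210 212 222 229 237 252 252 250
 240 245 233 236 293 478 592 599 592 593 593 600 601 603 604 604]
row200 fence [598 599 604 608 612 613 617 622 618 616 604 599 430 290 279 279 344 564
 606 600 594 600 602 610 618 616 610 602 600 598]
(305, 100, 59) [-48.1 -69.6  35. ]
(353, 100, 59) [ -3.  -69.6  35. ]
(330, 161, 59) [ -24.  -127.4   35. ]
(330, 15, 59) [-25.5   0.9  35. ]
(330, 10, 68) [-25.8   2.5  44. ]
(330, 12, 24) [-24.4  11.8   0. ]
(350, 205, 24) [   1.1 -185.    -0. ]
(354, 205, 74) [  -0.2 -168.6   50. ]
(355, 100, 74) [ -2.8 -69.7  50. ]
```

View pics/c4.png

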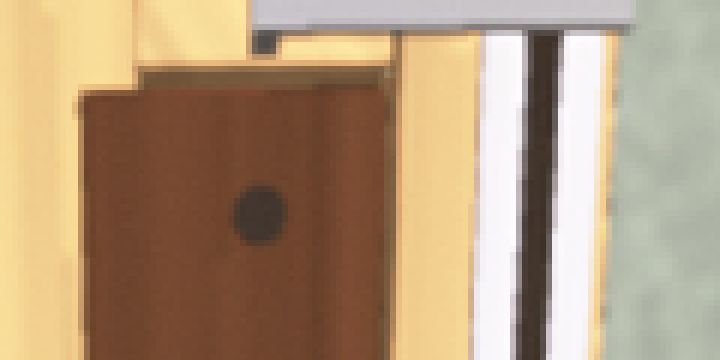

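The crop shows the offcut's end (v≈15) against the stop face and its right side (u≈353) against the fence, each within about 1 mm. It is home and let go. Now the diagonal push: closed fingertips, tool tilted 0.88 rad, onto the offcut's upper front edge.

```bash
cat > push.py <<'E'
from h import *
a=.88; e=(Ro.from_euler("z",.20)*Ro.from_euler("y",-a)*Ro.from_euler("xyz",[np.pi,0,h2])).as_euler("xyz")
at=lambda s:mit(-48+s*np.sin(a),-63,35-s*np.cos(a))
lf=lambda:Ro.from_euler("z",-.20).apply(bot.get_state()["contact_force"]).round(1)
E
python3 - <<'E'
from push import *
bot.grip(0.0,60)
bot.move_ptp(at(-110),e); st()
bot.movel(at(-15),e,max_speed=100); print(lf())
print(bot.movel(at(12),max_speed=15,threshold=12)); s=st(); bot.dwell(.3); print(lf())
p=Ro.from_euler("z",-.20).apply(s["tcp_pos"]-np.array([586,-120,24])); print(p)
cv2.imwrite("pics/side5.png",imaging.capture("side")[120:230,260:420].repeat(4,0).repeat(4,1))
E
```

```text
t 30.18 tcp [ 469.2 -209.6  129.7] ori [2.261e+00 2.000e-03 1.771e+00] F [0.3 0.1 0.3] op 0.00 gf 0.0
[-0.8 -1.   0.3]
True
t 32.35 tcp [ 551.5 -191.2   58.6] ori [ 2.262 -0.     1.77 ] F [-7.3 -1.1  8.5] op -0.00 gf 6.6
[-5.8 -0.6  7.2]
[-47.95486025 -62.97015224  34.56686408]
```

Contact came exactly at the predicted edge. I'll raise the push in small steps to about 25 N steady.

Run:
```python
from push import *
s0=0.5
for i in range(14):
    s0+=0.7; bot.movel(at(s0),e,max_speed=10); bot.dwell(.15); f=lf(); print(round(s0,1),f)
    if np.hypot(f[0],f[2])>25: break
bot.dwell(.5); print(lf()); s=st(); print(Ro.from_euler("z",-.20).apply(s["tcp_pos"]-np.array([586,-120,24])).round(1))
cv2.imwrite("pics/w6.png",imaging.capture("wrist"))
a=imaging.capture("side")[120:230,260:420]; b=imaging.capture("wrist")[60:360,120:520]
cv2.imwrite("pics/fin.png",np.vstack([cv2.resize(b,(400,300)),cv2.resize(a,(400,275),interpolation=cv2.INTER_CUBIC)]))
```

```text
1.2 [-13.8   0.6  11.4]
1.9 [-20.6   0.8  18.7]
[-20.9   0.9  19.5]
t 34.00 tcp [ 551.8 -191.2   58.4] ori [ 2.261 -0.     1.769] F [-20.7  -3.3  19.5] op 0.00 gf 13.4
[-47.7 -62.9  34.4]
```

View pics/fin.png

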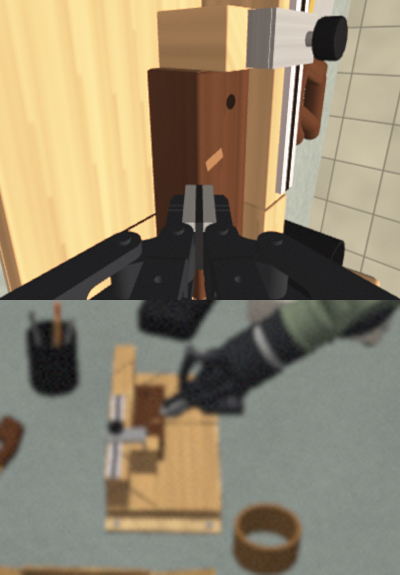

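The picture shows the offcut's end tight on the stop, its side tight on the fence, and the fingertips on its upper front edge. The push is steady at about 21 N into the fence and 19 N down. Handing in.

```bash
python3 -c "
from push import *
print(lf()); print(bot.sign_off())"
```

```text
[-21.5   0.4  17.4]
the job is handed in; nothing more can be done
None
```

I handed the job in at about 34 s: both flaps are folded right back, and the offcut is home against the fence and stop (within about 1 mm in the camera view), let go, then held under a steady diagonal push of about 21 N into the fence and 17 N down.

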